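Switch off the light-curing unit and open its push-latched lid

ROBOT

A 6-joint arm with a two-finger parallel gripper is mounted at the origin on a cart in front of the work surface, level with it; the furniture and walls round the work are solid. World frame = base frame: x ahead of the robot, y to its left, z up, the work surface at z = 0. Lengths are in m, angles in rad, forces in N, time in s.
With the tool pointing down it reaches from about 0.3 to 0.775 m from the base axis. Payload 14.6 kg.
Tool frame: the origin (TCP) lies midway between the tips of the shut fingers; the grasp point (between the pads) lies env.grip_point_offset behind it (env.grip_point_offset is the distance from the TCP to the grasp point, in m); z points along the fingers, y is the line along which they close (so a half turn about z gives the same grasp; the last joint's range is limited). The gripper opens to 94 mm and grips with 3 to 60 N. Pads are 16 mm wide; open, the fingers measure 119 mm over their backs; the gripper's body (75 mm by 177 mm) begins 78 mm behind the grasp point.
Start: joints at [1.094, 0.3, 1.521, -0, 1.321, -0.067], TCP at [0.219, 0.504, 0.205] pointing down, gripper open.
Joint ranges: [-3.03, 3.03], [-0.79, 2.21], [0.23, 2.52], [-1.04, 4.18], [0, 3.07], [-2.55, 2.55]. Speed limits (rad/s): [2.22, 2.22, 2.57, 3.14, 3.14, 3.14].

INTERFACE

Orientations are given as a unit quaternion [x, y, z, w].
In Python, from workcell import env, eyes gives the robot as it stands. The module is installed in compiled form; this text tells all that it offers.
- The arm moves only by the shell command python3 -m inch 'ROWS' [FORCE]. ROWS is text: rows parted by semicolons, each of 5 numbers parted by spaces: the closure, from 0 (fully open) to 1 (shut), then the shift along the tool's x, y, z in units of 0.02 m (1.0 is 0.02 m), then the turn about the tool's z in units of 0.15 rad (1.0 is 0.15 rad). In form: fingers x y z turn; .... A call has 1 to 5 rows; each row shifts and turns the commanded pose from where the row before left it, along the tool's axes as they then stand; what a row does not reach is not made up. A row lasts 1/10 s, in which the tool goes at most 50 mm and 8.59 degrees, less where a joint would pass 70% of its speed; a pose out of reach is approached as far as the arm can. A call with a number of a shift or a turn outside -1 to 1 is refused whole. A call with a gripper value outside its range is refused whole. The fingers move at their own pace and stop on an object; FORCE is the grip in N (left out, the last holds). Time passes only in rows, so rows that do not move let the fingers close. It gives the time, the measured TCP pose, the force, the opening and the grip force at its end, in the units of the state.
- env.read_state(): the state, without advancing time (a new reading comes with each control period).
- eyes.camera(name): name is "side" or "top" or "wrist"; returns (picture, depth): 400x640x3 uint8, blue, green, red; 400x640 float32, m along the optical axis (not along the pixel's ray), 0 where there is no reading.
- eyes.camera_params(name): a dict with "fov_y" (degrees; the focal length in pixels is half the picture's height over the tangent of half this angle, whatever the lens; pixels are square), "cx", "cy" (the principal point, pixels), "camera_from_world" (4x4, takes a point from world to camera coordinates). Camera axes: x right, y down, z forward; pixel columns grow to the right and rows downward; lengths in m; the calibration is good to about 2 mm. A picture is of the moment at which its call begins: read the wrist's pose just before it. camera_params takes no time and is no camera call; for the wrist camera it gives the pose at the moment of the call.
- env.job_done(): hands the job in; it is judged then, once.
The state is a dict: "clock": time; "joint_pos": joint angles; "joint_velocities": joint speeds; "effort": joint torques, N m; "position": TCP position; "tcp_rot": TCP orientation; "ft_force": force on the tool from outside, world axes, zero at the start; "moment": the same for the moment, N m; "grip_width": opening from 0.0 (shut) to 1.0 (fully open); "finger_force": force on a finger pad.
Only numpy, scipy, OpenCV 4.12 (cv2) and the standard library are available. Lean on these libraries where they do the work, as an engineer would, in place of code of your own. Each camera call takes 0.05 s, during which the arm holds its last target. There are 200 camera calls.

TASK

The curing cycle is over: using only a fingertip, and gripping, lifting or carrying nothing, switch the light-curing unit off by pressing down the raised near end of the rocker switch on its console, and only after that press the thumb pad at the front of its closed lid once, all the way down, so that the push-push latch lets go. Take the finger right away and watch the lid spring half open and stay up by itself, without pushing it shut again. Then push the lid with the finger, without forcing it, up past upright to its back stop and leave it standing open, with the cast still in its chamber and everything else left where it is.

Things in the scene. Friction and masses are not known exactly. Their poses are not given: they have to be found in the camera images.
- curing_unit: the light-curing unit: white box 210 mm deep (x), 250 wide (y), 94 high, fixed, turned by up to 17 degrees. Origin: centre of its underside; x points to its back (away from the robot), y to its left. Its right-hand 71 mm is a flat console with, from near to far, the rocker switch, a timer dial (13 mm high) and a felt wheel lying on it; the rest is the chamber under the lid
- rocker (a joint): the black rocker switch on the console, 40 mm long (along the unit's x), 26 mm wide, in a low bezel 2 mm high. 0 = on (far end down, near end raised), 0.4 rad = off (near end down). It snaps over: about 3 N on the near end turns it, and it stays where it is put; the near end goes down about 5 mm
- rocker_near_end (a point): top surface of the rocker's near end (the end towards the robot; raised by about 5 mm while the switch is on), 12 mm from the pivot; press here, straight down
- lid (a joint): the lid: grey frame, amber window, 174 mm from hinge (far edge) to front edge, 170 wide, 10 thick. 0 = closed, latched, top level with the console; -0.04 rad = pressed in (front 7 mm lower). Once unlatched it springs to 0.85 rad and rests on a sprung arm; from there it swings freely (0.2 N m), falls back on to the arm unless past upright (1.57); past 1.65 it leans to its stop at 1.83
- lid_pad (a point): top of the black ribbed thumb pad (26 x 44 mm) at the middle of the lid's front, 155 mm from the hinge, over the push-push latch. It yields at 3 to 5 N and meets a hard stop 6.5 mm down; pressed there (at least 5 mm) and let go, the latch frees the lid, which follows the finger up. Pushing the open lid fully shut would latch it again
- lid_front_edge (a point): middle of the lid's front edge, half-way through its thickness; moves with the lid (at 0.85 rad about 220 mm above the bench, with clear space below and in front). Under the lid a 7 mm skirt runs along its front and sides, and at mid-width, 12 mm in from the front, hangs the latch tongue (18 mm wide, reaching 31 mm below the lid's middle plane): push the lid up beside it
- lid_hinge (a point): point on the lid's hinge axis (which runs along the unit's y), in the lid's middle plane, 89 mm above the bench; fixed on the unit
- cast_lower: plaster cast of a jaw, 53 x 71 x 27 mm, loose on the turntable inside the closed chamber; origin: centre of its underside; to be left alone
- felt_wheel: felt polishing wheel, 51 mm across, 14 mm high, lying on the far part of the console top; origin: centre of its underside; to be left alone
- paste: paste tube, 54 x 169 x 36 mm, lying on the bench left of the unit; origin: centre of its underside; to be left alone
- crucible: small ceramic crucible, 51 mm across, 40 mm high, standing in front of the unit's left corner; origin: centre of its underside; to be left alone
- plaster_spatula: plaster spatula, 24 x 211 x 13 mm, lying on the bench in front of the unit; origin: centre of its underside; to be left alone
- bench_brush: wooden bench brush, 46 x 185 x 17 mm, lying on the bench right of the unit; origin: centre of its underside; to be left alone
- cast_upper: plaster cast of a jaw, 53 x 71 x 27 mm, on the bench in front of the unit's right side; origin: centre of its underside; to be left alone

How it is judged:
On the way, in this order (a step that is already met when the one before it is completed fails the run):
1. the rocker switch is off while the lid is still shut (value of joint rocker above 0.3 rad and value of joint lid below 0.05 rad), for 0.2 s.
2. the lid has sprung half open and stays up with no finger on the unit (value of joint lid between 0.6 and 1.2 rad and contact force between the fingers and curing_unit below 0.1 N), for 0.5 s.
3. the lid is past upright (value of joint lid above 1.6 rad), for 0.1 s.
At the end, for the whole second after the job is handed in: the lid rests back past upright (over 1.7 rad, stop at 1.83) and still, the rocker is off (over 0.3 rad), the cast lies within 20 mm of where it lay in the chamber and every other loose thing within 30 mm of its place (value of joint lid above 1.7 rad and velocity of joint lid between -0.1 and 0.1 rad/s and value of joint rocker above 0.3 rad and distance of each of felt_wheel, paste, crucible, plaster_spatula, bench_brush, cast_upper from where it was at the start of the episode below 0.03 m and distance of cast_lower from where it was at the start of the episode below 0.02 m); the robot touches nothing.
It fails at once if the lid is opened while the unit is switched on (value of joint lid above 0.1 rad and value of joint rocker below 0.2 rad).
It fails at once if the sprung-open lid is pushed shut again (value of joint lid between 0.08 and 0.6 rad and velocity of joint lid below -0.15 rad/s).
It fails at once if the unit is pressed with more than 80 N (contact force between the fingers and curing_unit above 80 N).
It fails at once if a loose thing is lifted (height (world z) of cast_lower above 0.044 m or height (world z) of felt_wheel above 0.109 m or height (world z) of any of paste, crucible, plaster_spatula, bench_brush, cast_upper above 0.015 m).
It fails at once if a loose thing is pushed or carried more than 30 mm (the cast in the chamber 20 mm) (distance of any of felt_wheel, paste, crucible, plaster_spatula, bench_brush, cast_upper from where it was at the start of the episode above 0.03 m or distance of cast_lower from where it was at the start of the episode above 0.02 m).
It also fails if it takes over 56 s, if anything falls off the work surface, if the arm or the gripper's body presses on something with over 40 N, if the wrist force passes 120 N, or if a joint passes its speed limit or range.

## Working session

There is one attempt and no reset: what is moved stays moved. The work goes in short steps, Python scripts to look and compute and a shell command to move; the robot and the scene stay as the last step left them, time stands still between calls to the robot, and variables do not carry over. Pictures are saved under pics/ and viewed, at most 10 in all, crops included, and the job is handed in when it is done.

```bash
mkdir -p pics
python3 - <<'E'
from workcell import env, eyes
import cv2,numpy as np
s=env.read_state();print(s['clock'],s['position'],s['tcp_rot'],env.grip_point_offset)
for n in ['top','side']:
    p,d=eyes.camera(n);cv2.imwrite(f'pics/{n}0.png',p);np.savez(f'{n}0.npz',d=d,**{k:np.array(v) for k,v in eyes.camera_params(n).items()})
    print(eyes.camera_params(n))
E
```

```text
0.0 [0.21899076 0.50424093 0.20487563] [ 2.03428277e-01  9.79089673e-01 -5.72220254e-04 -1.48017643e-04] 0.0188
{'fov_y': 43.11920282686077, 'cx': 324.08599875238406, 'cy': 200.42358830677904, 'camera_from_world': array([[ 0.02468465, -0.99939258,  0.02459949, -0.0430311 ],
       [-0.98578599, -0.02842433, -0.16558392,  0.52427274],
       [ 0.16618256, -0.02016246, -0.98588885,  1.17346363],
       [ 0.        ,  0.        ,  0.        ,  1.        ]])}
{'fov_y': 44.851743810675416, 'cx': 310.80600399885776, 'cy': 193.86189148489288, 'camera_from_world': array([[ 0.97574965, -0.21816444,  0.01780153, -0.51600367],
       [-0.08257655, -0.44220177, -0.89310621,  0.11105501],
       [ 0.20271589,  0.86997809, -0.44949349,  0.96519064],
       [ 0.        ,  0.        ,  0.        ,  1.        ]])}
```

View pics/top0.png

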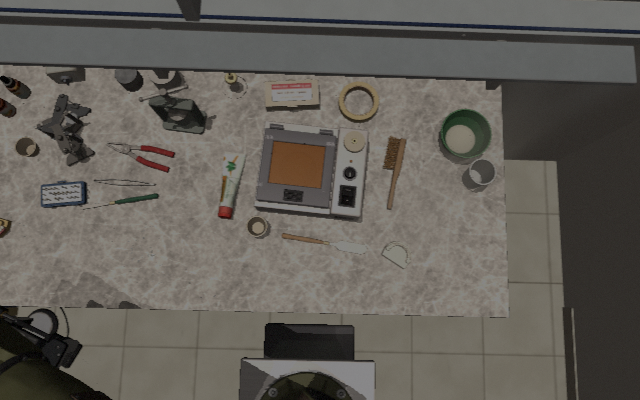

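View pics/side0.png

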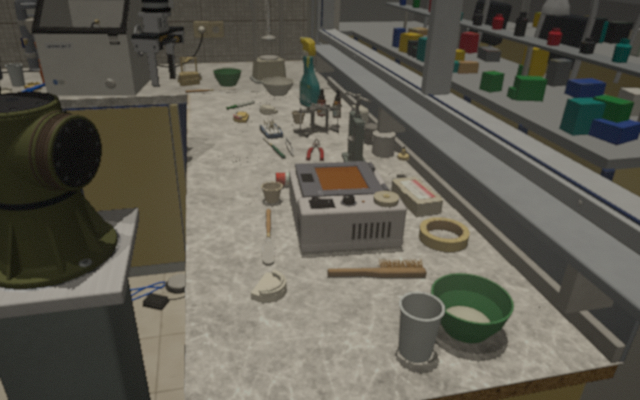

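The top view shows the unit at cols 257–368, rows 125–217: rocker near (347,196), pad near (293,196), felt wheel (354,141). I'll enlarge it.

```bash
cat > h.py <<'E'
import numpy as np
def P(par):
    f=200/np.tan(np.radians(float(par['fov_y']))/2); return f,float(par['cx']),float(par['cy']),np.array(par['camera_from_world'])
def onplane(par,u,v,z):
    f,cx,cy,T=P(par);R=T[:3,:3];o=-R.T@T[:3,3];r=R.T@np.array([(u-cx)/f,(v-cy)/f,1]);return o+r*(z-o[2])/r[2]
def proj(par,p):
    f,cx,cy,T=P(par);q=T[:3,:3]@p+T[:3,3];return q[:2]/q[2]*f+[cx,cy]
E
python3 - <<'E'
import cv2
p=cv2.imread('pics/top0.png')[115:225,250:375];cv2.imwrite('pics/c1.png',cv2.resize(p,None,fx=5,fy=5,interpolation=cv2.INTER_CUBIC))
E
```

```text
(no output)
```

View pics/c1.png

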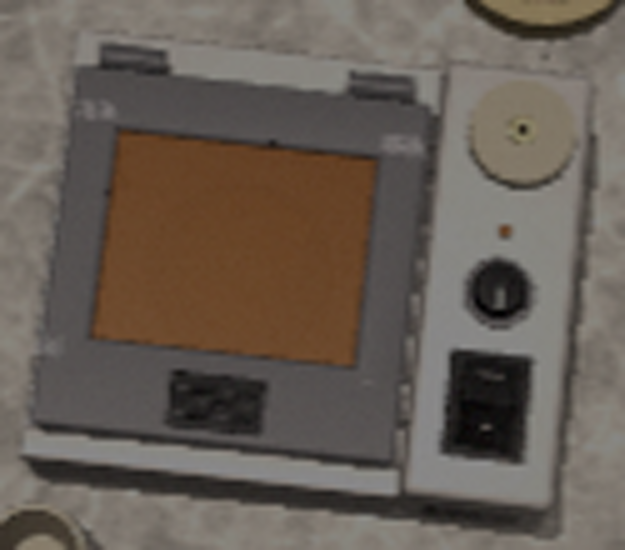

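Run:
```python
import numpy as np
from h import *
t=np.load('top0.npz')
W={}
for n,x,y,z in [('farR',592,75,.094),('nearR',555,503,.094),('nearL',22,457,.094),('farL',80,35,.094),('rock',487,405,.098),('rocknearhalf',483,430,.1),('pad',217,402,.097),('dial',500,292,.107),('wheel',522,130,.108),('lidFL',35,424,.094),('lidFR',393,460,.094)]:
    u,v=(x+.5)/5-.5+250,(y+.5)/5-.5+115; W[n]=onplane(t,u,v,z);print(n,W[n].round(4), round(float(t['d'][int(round(v)),int(round(u))]),4))
c=(W['farR']+W['nearR']+W['nearL']+W['farL'])/4
for a,b in [('nearR','farR'),('nearL','farL'),('nearR','nearL'),('farR','farL'),('lidFR','lidFL')]:
    d=W[b]-W[a];print(a,b,np.linalg.norm(d[:2]),np.degrees(np.arctan2(d[1],d[0])))
print(c)
```

```text
farR [ 0.6898 -0.1277  0.094 ] 1.2945
nearR [ 0.4848 -0.1128  0.094 ] 1.255
nearL [0.4992 0.1324 0.094 ] 1.2539
farL [0.7015 0.1147 0.094 ] 1.2132
rock [ 0.529  -0.0804  0.098 ] 1.1637
rocknearhalf [ 0.5169 -0.0786  0.1   ] 1.1518
pad [0.5269 0.0439 0.097 ] 1.1644
dial [ 0.5804 -0.0849  0.107 ] 1.1673
wheel [ 0.6576 -0.0938  0.108 ] 1.1889
lidFL [0.5148 0.1272 0.094 ] 1.165
lidFR [ 0.5027 -0.0378  0.094 ] 1.1642
nearR farR 0.20546878571682087 -4.170462499106589
nearL farL 0.20303759438493513 -5.001455076261675
nearR nearL 0.24563068451597525 86.63624457045563
farR farL 0.2427336527047641 87.22489187043539
lidFR lidFL 0.16546339179752698 85.82359954477606
[0.59383938 0.001684   0.094     ]
```

Crop: rocker centred (487,405), pad (217,402), lid hinge along the top; the unit is turned about −4°. Square up the tool, shut the fingers and go above the rocker's near end.

```bash
python3 -m inch '1 0 0 0 -0.77; 1 0 0 0 -0.75; 1 0 0 0 -0.75' 20
python3 -m inch '1 -0.6 -1 0 0;1 -0.6 -1 0 0;1 -0.6 -1 0 0;1 -0.6 -1 0 0;1 -0.6 -1 0 0'
python3 -m inch '1 -0.6 -1 0 0;1 -0.6 -1 0 0;1 -0.6 -1 0 0;1 -0.6 -1 0 0;1 -0.6 -1 0 0'
```

```text
clock: 0.4
position: [0.2191, 0.5043, 0.2051]
tcp_rot: [0.032, 0.999, -0.0, -0.0]
ft_force: [0.7, 1.4, -0.3]
grip_width: 0.783
finger_force: 0.0
clock: 0.9
position: [0.2723, 0.3996, 0.2052]
tcp_rot: [0.035, 0.999, -0.0, -0.0]
ft_force: [-0.4, -0.5, -0.2]
grip_width: 0.356
finger_force: 0.0
clock: 1.4
position: [0.3252, 0.2957, 0.2053]
tcp_rot: [0.035, 0.999, -0.0, -0.0]
ft_force: [-1.1, 0.0, 0.2]
grip_width: 0.006
finger_force: 0.0
```

Run:
```python
import numpy as np
from h import *
# anything high near x .6-.95 ?
t=np.load('top0.npz');f,cx,cy,T=P(t);d=t['d'];v,u=np.mgrid[:400,:640]
q=np.stack([(u-cx)/f*d,(v-cy)/f*d,d],-1);w=(q-T[:3,3])@T[:3,:3]
for x in np.arange(.6,1.1,.04):
    m=(abs(w[...,0]-x)<.02)&(abs(w[...,1])<.2)&(d>0)
    print(round(x,2),m.sum(),w[...,2][m].max().round(3) if m.any() else '')
```

```text
0.6 2596 0.114
0.64 2599 0.112
0.68 2200 0.111
0.72 1440 0.08
0.76 2592 0.042
0.8 4808 0.183
0.84 4863 0.182
0.88 4413 0.215
0.92 2795 0.215
0.96 949 0.209
1.0 0 
1.04 0 
1.08 0
```

```bash
python3 -m inch '1 -0.6 -1 0 0;1 -0.6 -1 0 0;1 -0.6 -1 0 0;1 -0.6 -1 0 0;1 -0.6 -1 0 0' >/dev/null
python3 -m inch '1 -0.6 -1 0 0;1 -0.6 -1 0 0;1 -0.6 -1 0 0;1 -0.6 -1 0 0;1 -0.6 -1 0 0' >/dev/null
python3 -m inch '1 -0.6 -1 0 0;1 -0.6 -1 0 0;1 -0.6 -1 0 0;1 -0.6 -1 0 0;1 -0.6 -1 0 0'
python3 -m inch '1 -0.6 -1 0 0;1 -0.6 -1 0 0;1 -0.6 -1 0 0;1 0 0 1 0;1 0 0 1 0'
python3 -m inch '1 0 0 0.75 0;1 0 0 0 0'
python3 - <<'E'
from workcell import env, eyes
import cv2,numpy as np
from h import *
pr=eyes.camera_params('wrist');s=env.read_state()
p,d=eyes.camera('wrist');cv2.imwrite('pics/w1.png',p);np.savez('w1.npz',d=d,**{k:np.array(v) for k,v in pr.items()})
print(s['position'],proj(pr,s['position']),proj(pr,np.array([.517,-.079,.1])))
p,d=eyes.camera('top')
cv2.imwrite('pics/t1.png',p)
E
```

```text
clock: 2.9
position: [0.484, -0.016, 0.2052]
tcp_rot: [0.035, 0.999, 0.0, -0.0]
ft_force: [0.4, 0.0, -0.3]
grip_width: 0.01
finger_force: 0.0
clock: 3.4
position: [0.5157, -0.0781, 0.1647]
tcp_rot: [0.035, 0.999, -0.0, 0.0]
ft_force: [0.2, 1.1, -0.2]
grip_width: 0.004
finger_force: 0.0
clock: 3.6
position: [0.5145, -0.0773, 0.1484]
tcp_rot: [0.035, 0.999, 0.0, -0.002]
ft_force: [0.9, 0.3, 0.3]
grip_width: 0.001
finger_force: 0.0
[ 0.51452993 -0.07726671  0.14841917] [326.49756867 249.47627746] [324.22581589 225.80099745]
```

View pics/w1.png

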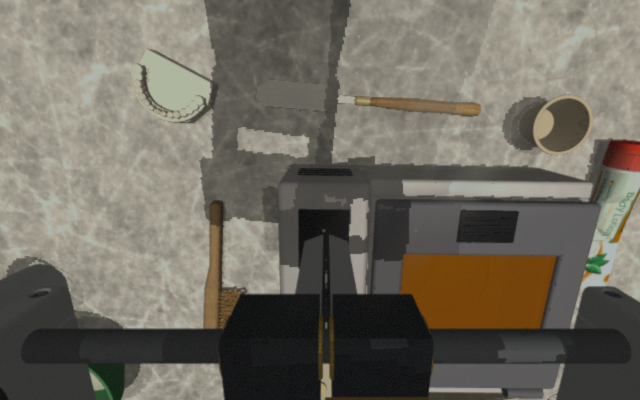

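The wrist view shows the rocker's near edge at row ~209, cols 299–351, the fingertip at (325,235) above it, and the pad at (459–517, 211–242).

Run:
```python
import numpy as np
from h import *
t=np.load('w1.npz')
for n,u,v,z in [('rnL',351,209,.099),('rnR',299,209,.099),('padN',487,211,.097),('padF',487,242,.097),('padl',517,226,.097),('padr',459,226,.097),('lidNearL',589,204,.094),('lidNearR',376,200,.094)]:
    print(n,onplane(t,u,v,z).round(4),t['d'][v,u])
```

```text
rnL [ 0.5056 -0.0585  0.099 ] 0.24358024
rnR [ 0.503  -0.0966  0.099 ] 0.24363162
padN [0.5148 0.0423 0.097 ] 0.24340968
padF [0.5397 0.044  0.097 ] 0.24972849
padl [0.5282 0.0656 0.097 ] 0.24842422
padr [0.5252 0.0221 0.097 ] 0.2455221
lidNearL [0.5155 0.1195 0.094 ] 0.24347681
lidNearR [ 0.5015 -0.0393  0.094 ] 0.2495513
```

```bash
python3 -m inch '1 -0.08 0 0.8 0;1 0 0 0.8 0;1 0 0 0.4 0;1 0 0 0 0'
python3 -m inch '1 0 0 0.1 0;1 0 0 0.1 0;1 0 0 0 0'
python3 -m inch '1 0 0 0.1 0;1 0 0 0 0'
```

```text
clock: 4.1
position: [0.517, -0.0775, 0.1103]
tcp_rot: [0.035, 0.999, 0.0, -0.0]
ft_force: [0.5, 0.5, 1.3]
grip_width: 0.001
finger_force: 0.0
clock: 4.4
position: [0.5173, -0.0776, 0.1068]
tcp_rot: [0.035, 0.999, -0.0, 0.0]
ft_force: [-0.0, 0.6, 0.0]
grip_width: 0.004
finger_force: 0.1
clock: 4.6
position: [0.5171, -0.0776, 0.1044]
tcp_rot: [0.035, 0.999, -0.0, -0.0]
ft_force: [-0.0, 0.2, 0.4]
grip_width: 0.003
finger_force: 0.3
```

```bash
for i in 1; do python3 -m inch '1 0 0 0.1 0;1 0 0 0 0'|sed -n '2p;4p'
python3 -m inch '1 0 0 0.1 0;1 0 0 0 0'|sed -n '2p;4p'
python3 -m inch '1 0 0 0.1 0;1 0 0 0 0'|sed -n '2p;4p'; done
```

```text
position: [0.5171, -0.0776, 0.1022]
ft_force: [0.2, 0.2, 0.6]
position: [0.5172, -0.0776, 0.1004]
ft_force: [-0.6, -0.5, 1.6]
position: [0.5174, -0.0776, 0.0998]
ft_force: [-7.6, 1.9, 16.5]
```

```bash
python3 -m inch '1 0 0 -1 0;1 0.5 0 -1 0;1 1 0 0 0;1 1 0 0 0;1 0 0 0 0'|sed -n '2p;4p'
python3 - <<'E'
from workcell import eyes
import cv2,numpy as np
p,d=eyes.camera('wrist')
q,e=eyes.camera('side'); r,e=eyes.camera('top')
o=cv2.imread('pics/side0.png')
R=lambda a,w,h:cv2.resize(a,(w,h),interpolation=cv2.INTER_CUBIC)
A=[R(x[175:225,285:385],400,200) for x in (o,q)]
B=[R(x[178:213,325:375],400,280) for x in (cv2.imread('pics/top0.png'),r)]
cv2.imwrite('pics/c2.png',np.vstack([np.hstack(A),np.hstack(B)]));cv2.imwrite('pics/w2.png',p)
E
```

```text
position: [0.466, -0.074, 0.1385]
ft_force: [1.4, -0.4, 0.3]
```

View pics/c2.png

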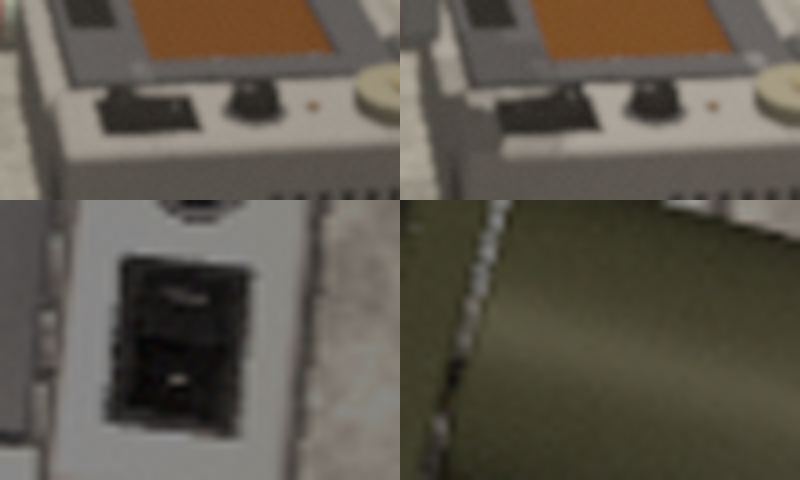

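In the crop the raised end has moved from the near (col 120) to the far end (col 170) in the side view: the switch is off. Now to the pad.

```bash
python3 -m inch '1 -0.44 1 0 0;1 -0.44 1 0 0;1 -0.44 1 0 0;1 -0.44 1 0 0;1 -0.44 1 0 0'|sed -n '2p;4p'
python3 -m inch '1 -0.44 1 0 0;1 0 0.1 0.6 0;1 0 0 0.6 0;1 0 0 0.3 0;1 0 0 0 0'|sed -n '2p;4p'
python3 -m inch '1 0 0 0.1 0;1 0 0 0 0'|sed -n '2p;4p'
python3 -m inch '1 0 0 0.1 0;1 0 0 0 0'|sed -n '2p;4p'
```

```text
position: [0.5191, 0.0235, 0.1381]
ft_force: [-1.0, -0.3, -0.8]
position: [0.5277, 0.0432, 0.1071]
ft_force: [0.1, 0.3, 0.5]
position: [0.5285, 0.0436, 0.1066]
ft_force: [-0.3, -0.3, 0.1]
position: [0.5284, 0.0439, 0.1045]
ft_force: [0.2, -0.1, 0.4]
```

```bash
python3 -m inch '1 0 0 0.1 0;1 0 0 0.1 0;1 0 0 0 0'|sed -n '2p;4p'
python3 -m inch '1 0 0 0.1 0;1 0 0 0 0'|sed -n '2p;4p'
python3 -m inch '1 0 0 0.1 0;1 0 0 0 0'|sed -n '2p;4p'
```

```text
position: [0.5282, 0.0439, 0.1001]
ft_force: [0.2, 0.2, 0.8]
position: [0.5283, 0.0439, 0.0982]
ft_force: [0.9, 1.0, 0.5]
position: [0.5283, 0.0439, 0.0962]
ft_force: [0.7, 0.7, -0.2]
```

```bash
python3 -m inch '1 0 0 0.1 0;1 0 0 0 0'|sed -n '2p;4p'
python3 -m inch '1 0 0 0.1 0;1 0 0 0 0'|sed -n '2p;4p'
python3 -m inch '1 0 0 0.1 0;1 0 0 0 0'|sed -n '2p;4p'
```

```text
position: [0.5285, 0.0439, 0.0945]
ft_force: [-0.6, 0.3, 2.6]
position: [0.5284, 0.044, 0.0924]
ft_force: [0.1, -0.4, 3.1]
position: [0.5284, 0.0439, 0.0903]
ft_force: [0.5, -1.2, 2.9]
```

```bash
python3 -m inch '1 0 0 0.1 0;1 0 0 0 0'|sed -n '2p;4p'
python3 -m inch '1 0 0 0.07 0;1 0 0 0 0'|sed -n '2p;4p'
```

```text
position: [0.5284, 0.0439, 0.0882]
ft_force: [-0.3, 0.1, 3.2]
position: [0.5285, 0.044, 0.0878]
ft_force: [-4.2, 0.0, 12.3]
```

Hard stop met. Now let go, upwards and back towards the robot.

```bash
python3 -m inch '1 0 0 -0.4 0;1 0.3 0 -0.8 0;1 0.8 0 -0.8 0;1 1 0 -0.8 0;1 1 0 -0.5 0'|sed -n '2p;4p'
python3 -m inch '1 1 0 0 0;1 1 0 0 0;1 0 0 0 0;1 0 0 0 0;1 0 0 0 0'|sed -n '2p;4p'
python3 -m inch '1 0 0 0 0;1 0 0 0 0;1 0 0 0 0;1 0 0 0 0;1 0 0 0 0'|sed -n '2p;4p'
python3 - <<'E'
from workcell import eyes
import cv2
q,e=eyes.camera('side');cv2.imwrite('pics/s3.png',cv2.resize(q[90:290,180:480],(750,500)))
E
```

```text
position: [0.466, 0.0482, 0.1539]
ft_force: [0.2, 0.4, -0.4]
position: [0.4273, 0.0509, 0.1531]
ft_force: [-0.0, 1.0, -0.2]
position: [0.4267, 0.051, 0.153]
ft_force: [-0.3, 0.2, 0.3]
```

View pics/s3.png

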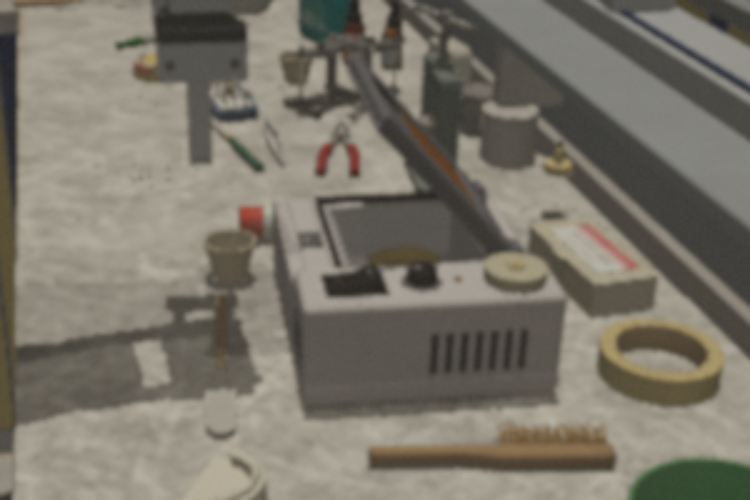

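The lid stands half open (front edge at (350,40) in the crop), the finger clear at (200,160). Raise, sidestep 42 mm off the tongue, and push forward.

```bash
python3 -m inch '1 0 -0.7 -0.9 0;1 0 -0.7 -0.9 0;1 0 -0.7 0 0;1 -1 0 0 0;1 -1 0 0 0'|sed -n '2p;4p'
python3 -m inch '1 -1 0 0 0;1 -1 0 0 0;1 -1 0 0 0;1 -0.5 0 0 0;1 0 0 0 0'|sed -n '2p;4p'
python3 -m inch '1 -0.3 0 0 0;1 -0.4 0 0 0;1 -0.4 0 0 0;1 -0.4 0 0 0;1 -0.4 0 0 0'|sed -n '2p;4p'
```

```text
position: [0.4642, 0.0059, 0.1895]
ft_force: [-0.0, -0.3, 0.6]
position: [0.5338, 0.0015, 0.1886]
ft_force: [-0.3, -0.3, -0.3]
position: [0.5717, -0.0012, 0.1894]
ft_force: [-2.4, 0.7, 2.1]
```

```bash
python3 -m inch '1 -0.4 0 0 0;1 -0.4 0 0 0;1 -0.4 0 0 0;1 -0.4 0 0 0;1 -0.4 0 0 0'|sed -n '2p;4p'
python3 -m inch '1 -0.4 0 0 0;1 -0.4 0 0 0;1 -0.4 0 0 0;1 -0.4 0 0 0;1 -0.4 0 0 0'|sed -n '2p;4p'
python3 - <<'E'
from workcell import eyes
import cv2
q,e=eyes.camera('side');cv2.imwrite('pics/s4.png',cv2.resize(q[60:260,230:530],(750,500)))
E
```

```text
position: [0.612, -0.004, 0.189]
ft_force: [-1.9, 1.4, 2.2]
position: [0.6519, -0.0068, 0.189]
ft_force: [-0.9, 0.6, 0.6]
```

View pics/s4.png

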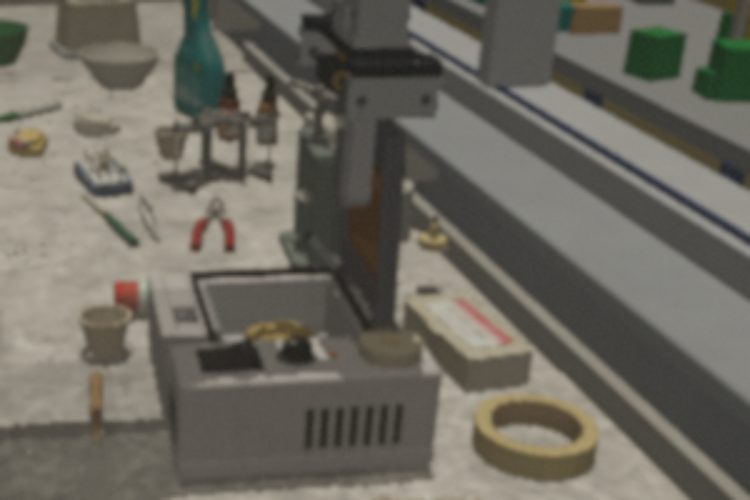

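The finger holds the lid just short of upright, body clear above its edge. Push on gently.

```bash
python3 -m inch '1 -0.3 0 0 0;1 -0.3 0 0 0;1 -0.3 0 0 0;1 -0.3 0 0 0;1 -0.3 0 0 0'|sed -n '2p;4p'
python3 -m inch '1 -0.3 0 0 0;1 -0.3 0 0 0;1 0 0 0 0;1 0 0 0 0'|sed -n '2p;4p'
```

```text
position: [0.6815, -0.0088, 0.1889]
ft_force: [-0.6, -0.5, -1.0]
position: [0.6918, -0.0095, 0.1887]
ft_force: [-15.1, 1.4, 3.4]
```

```bash
python3 -m inch '1 0.2 0 0 0;1 0.4 0 0 0;1 0.7 0 0 0;1 1 0 0 0;1 1 0 0 0'|sed -n '2p;4p'
python3 -m inch '1 1 0 0 0;1 1 0 0 0;1 1 0 0 0;1 1 0 0 0;1 1 0 0 0'|sed -n '2p;4p'
python3 -m inch '1 1 0 0 0;1 1 0 0 0;1 0 0 0 0;1 0 0 0 0;1 0 0 0 0'|sed -n '1p;2p;4p'
python3 - <<'E'
from workcell import eyes
import cv2
q,e=eyes.camera('side');cv2.imwrite('pics/s5.png',cv2.resize(q[60:260,230:530],(750,500)))
E
```

```text
position: [0.6268, -0.005, 0.189]
ft_force: [-0.1, 0.5, -0.3]
position: [0.527, 0.002, 0.1893]
ft_force: [-0.3, -1.0, 1.2]
clock: 15.45
position: [0.4884, 0.0046, 0.1892]
ft_force: [0.0, -1.0, -0.3]
```

View pics/s5.png

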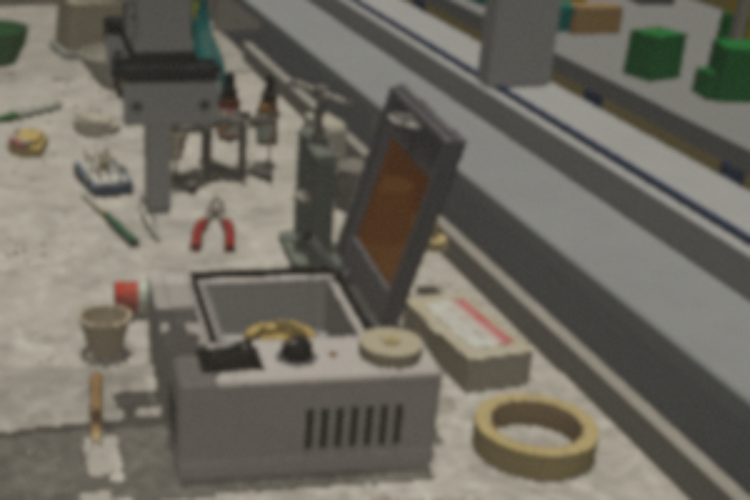

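The lid leans back on its stop (top edge (400–460, 95–140)), the finger is clear, and the cast is still in the chamber.

```bash
python3 -c "
from workcell import env
print(env.job_done())"
```

```text
the job is handed in; nothing more can be done
None
```

The job is handed in: the unit is switched off, the latch let go and the lid sprang half open, and it now stands back on its stop; the cast is still in its chamber and nothing else looks moved, though the judge's verdict was not shown.

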